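# Check a vent frame for square with a slide rule

### The job

Check the white vent frame for square: gently seat the slide rule from corner to corner inside it, flat on the shelf, snug at both ends and with its tip lightly pressed home, first with its foot in the blue-dotted corner and its tip in the opposite far corner, then with its foot in the yellow-dotted corner and its tip in the corner opposite that. Let go and leave the rule set across this second diagonal, compare the two readings, and only then push the black tally slide fully to the end that has the colour of the corner where the longer diagonal starts (either end if the two agree within 2 mm). Leave the other instruments on the shelf alone.

Things in the scene. Friction and masses are not known exactly. Their poses are not given: they have to be found in the camera images.
- frame: White vent frame fixed on the shelf, inside 180 x 180 mm, rails 22 mm wide, 24 mm high, no floor. Origin on the shelf, midway between near and far rails' inner faces (x = -90, +90 mm) and between the near inner corners; x to the far rail, y left. It is racked: the far rail, with both far corners, is shifted in y by an unreported -12 to +12 mm and the side bars lean to suit. Stiff; over 20 N of push spoils it.
- blue_corner (a point): Near left inner corner of the frame, at the shelf, frame (-90, +90) mm; a blue dot is on the rail beside it. The corner opposite it is the far right one, frame (+90, -90 + shift) mm. Axes as the frame's. A round rule end of 5 mm radius seats in a corner with its axis about 5 mm from both faces.
- yellow_corner (a point): Near right inner corner of the frame, at the shelf, frame (-90, -90) mm; a yellow dot is on the rail beside it. The corner opposite it is the far left one, frame (+90, +90 + shift) mm. Axes as the frame's.
- rule: The slide rule: loose steel stock 190 mm long, 22 wide, 10 high, about 0.3 kg, with a brass tongue (about 0.1 kg) running on top of it. Origin: underside of the stock; x along the rule towards the tip, z up. The foot is a round upright end of 5 mm radius, axis at x = -100 mm, 0 to 10 mm high.
- tongue (a joint): Extension of the tongue, m, 0 (in) to 0.060: the rule's reading. Foot axis to tip axis is 200 mm plus this. About 0.6 N of friction, stays where left. The stock drags on the shelf with about 2 N or more, so it stays put while the tongue is drawn straight out, but creeps if the rule is swung sideways; the tongue, pushed fully in, pushes the stock back.
- tab (a point): Centre of the top of the red tab on the tongue, the rule's grip: 26 mm along the rule, 12 mm across, 17 to 60.5 mm above the rule's underside. The tip (round, 5 mm radius, 2 to 17.5 mm high) has its axis 90 mm ahead (+x), the foot's axis lies 110 mm + extension behind. Axes as the rule's. With the tongue in, the rule balances near the tab and can be carried by it.
- tally (a joint): Position of the black tally slide on its track, m: 0 at the yellow end, 0.120 at the blue end. About 1.5 N of friction, stays where it is left.
- tally_top (a point): Centre of the top of the tally slide's grip, a black block 28 mm along x, 20 mm along y (the way it slides), its top 54 mm above the shelf, on a fixed aluminium track 40 x 190 x 14 mm. y points to the blue end of the track, -y to the yellow end.
Not all that is in view belongs to the job. Of the things that look like the part that bears tally, the middle-sized one is meant.

How it is judged (in metres and radians):
On the way, in this order (a step that is already met when the one before it is completed fails the run):
1. the rule lies flat with its foot in the blue corner and its tip pressed home in the corner opposite, tally still in the middle (horizontal distance between rule_c0 and frame_c0 below 0.0155 m and horizontal distance between tongue_c0 and far_rail_c1 below 0.0155 m and height (world z) of rule below 0.006 m and contact force between tongue_c0 and frame above 0.5 N and value of joint tally between 0.03 and 0.09 m), for 0.2 s.
2. the same from the yellow corner to the corner opposite, tally still in the middle (horizontal distance between rule_c0 and frame_c1 below 0.0155 m and horizontal distance between tongue_c0 and far_rail_c0 below 0.0155 m and height (world z) of rule below 0.006 m and contact force between tongue_c0 and frame above 0.5 N and value of joint tally between 0.03 and 0.09 m), for 0.2 s.
At the end, for the whole second after the job is handed in: The rule lies flat, released and at rest, foot in the yellow corner and tip in the far corner opposite, seated to about 4 mm; the tally is within 10 mm of the end coloured like the longer diagonal's near corner (either end if the rail shift is under 2 mm) (horizontal distance between rule_c0 and frame_c1 below 0.017 m and horizontal distance between tongue_c0 and far_rail_c0 below 0.017 m and height (world z) of rule below 0.006 m and linear speed of rule below 0.01 m/s and ((y of far_rail_c2 in the frame of frame above -0.002 m and value of joint tally below 0.01 m) or (y of far_rail_c2 in the frame of frame below 0.002 m and value of joint tally above 0.11 m))); the robot touches nothing.
It fails at once if the rule is pressed on the frame with over 20 N (contact force between rule and frame above 20 N).
It fails at once if a bystander (tubes, dome, weight, thermometer or jar) is moved by over 20 mm (distance of any of tubes_c0, dome_c0, weight_c0, thermometer_c0, jar_c0 from where it was at the start of the episode above 0.02 m).
It also fails if it takes over 72 s, if anything falls off the work surface, if the arm or the gripper's body presses on something with over 40 N, if the wrist force passes 120 N, or if a joint passes its speed limit or range.

### The arm

A 7-joint arm with a two-finger parallel gripper is mounted at the origin on the work surface. World frame = base frame: x ahead of the robot, y to its left, z up, the work surface at z = 0. Lengths are in m, angles in degrees, forces in N, time in s.
With the tool pointing down it reaches from about 0.425 to 0.875 m from the base axis. Payload 4.7 kg.
Tool frame: the origin (TCP) lies midway between the tips of the shut fingers; the grasp point (between the pads) lies env.grip_point_offset behind it (env.grip_point_offset is the distance from the TCP to the grasp point, in m); z points along the fingers, y is the line along which they close (so a half turn about z gives the same grasp; the last joint's range is limited). The gripper opens to 87 mm and grips with 3 to 60 N. Pads are 19 mm wide; open, the fingers measure 117 mm over their backs; the gripper's body (75 mm by 190 mm) begins 51 mm behind the grasp point.
Start: joints at [76.324, 18.392, -4.016, 83.108, 1.295, 78.541, -3.26], TCP at [0.163, -0.629, 0.223] pointing down, gripper open.
Joint ranges: [-163.93, 163.93], [-17.29, 119.83], [-79.2, 71.16], [3.27, 140.29], [-89.18, 269.18], [5.43, 117.66], [-154.24, 154.24]. Speed limits (degrees/s): [147.25, 147.25, 180, 180, 180, 180, 180].

### API

Orientations are given as [roll, pitch, yaw] about the fixed x, y, z axes, in that order (R = Rz(yaw) Ry(pitch) Rx(roll)).
In Python, from cell import env gives the robot as it stands.
- The arm moves only by the shell command python3 -m creep 'ROWS' [FORCE]. ROWS is a JSON object of lists of equal length, an entry for each row: "translation": the shift along the tool's x, y, z in units of 0.08 m (1.0 is 0.08 m), a list of three; "turn": the turn, a rotation vector about the tool's x, y, z in units of 180 degrees (1.0 is 180 degrees), a list of three; "grip": the opening, from 0 (shut) to 1 (fully open). In form: {"translation": [[x, y, z], ...], "turn": [[ax, ay, az], ...], "grip": [grip, ...]}. A call has 1 to 5 rows; each row shifts and turns the commanded pose from where the row before left it, along the tool's axes as they then stand; what a row does not reach is not made up. A row lasts 1/8 s, in which the tool goes at most 62.5 mm and 10.7 degrees, less where a joint would pass 70% of its speed; a pose out of reach is approached as far as the arm can. A call with a number of a shift or a turn outside -1 to 1 is refused whole. A call with a gripper value outside its range is refused whole. The fingers move at their own pace and stop on an object; FORCE is the grip in N (left out, the last holds). Time passes only in rows, so rows that do not move let the fingers close. It gives the time, the measured TCP pose, the force, the opening and the grip force at its end, in the units of the state.
- env.get_obs(): the state, without advancing time (a new reading comes with each control period).
- env.read_camera(name): name is "scene" or "top" or "wrist"; returns a dict with "frame" (480x640x3 uint8, red, green, blue), "z_map" (480x640 float32, m along the optical axis (not along the pixel's ray), 0 where there is no reading), "K" (3x3 intrinsics, pixels), "rvec" (rotation vector, rad) and "tvec" (3), from world to camera coordinates, as OpenCV has them. Camera axes: x right, y down, z forward; pixel columns grow to the right and rows downward; lengths in m; the calibration is good to about 2 mm. A picture is of the moment at which its call begins.
- env.sign_off(): hands the job in; it is judged then, once.
The state is a dict: "time_s": time; "qpos": joint angles; "joint_velocities": joint speeds; "effort": joint torques, N m; "tool_pos": TCP position; "tool_rot": TCP orientation; "force": force on the tool from outside, world axes, zero at the start; "wrist_torque": the same for the moment, N m; "grip_width": finger opening in m; "grasp_force": force on a finger pad.
Only numpy, scipy, OpenCV 4.12 (cv2) and the standard library are available. Lean on these libraries where they do the work, as an engineer would, in place of code of your own. Each camera call takes 0.05 s, during which the arm holds its last target. There are 200 camera calls.

## Working session

There is one attempt and no reset: what is moved stays moved. The work goes in short steps, Python scripts to look and compute and a shell command to move; the robot and the scene stay as the last step left them, time stands still between calls to the robot, and variables do not carry over. Pictures are saved under pics/ and viewed, at most 12 in all, crops included, and the job is handed in when it is done.

```bash
mkdir -p pics; cat > h.py <<'E'
import numpy as np,cv2
from cell import env
def cam(n):
    c=env.read_camera(n); c['R']=cv2.Rodrigues(np.array(c['rvec'],float))[0]; c['t']=np.array(c['tvec'],float).reshape(3); return c
def cloud(c):
    v,u=np.mgrid[:480,:640]; z=c['z_map'].astype(float); K=c['K']
    p=np.stack([(u-K[0][2])/K[0][0]*z,(v-K[1][2])/K[1][1]*z,z],-1)
    return (p-c['t'])@c['R']
def save(c,n,crop=None,s=1):
    f=c['frame'][...,::-1]
    if crop: f=f[crop[1]:crop[3],crop[0]:crop[2]]
    cv2.imwrite('pics/'+n,cv2.resize(f,None,fx=s,fy=s,interpolation=cv2.INTER_CUBIC))
def at(c,u,v,z):
    # world point on pixel ray at height z
    d=c['R'].T@np.array([(u-c['K'][0][2])/c['K'][0][0],(v-c['K'][1][2])/c['K'][1][1],1]); o=-c['R'].T@c['t']
    return o+d*(z-o[2])/d[2]
E
python3 - <<'E'
from h import *
c=cam('top'); save(c,'top.png',None,1.25); s=cam('scene'); save(s,'scene.png')
np.savez('top.npz',f=c['frame'],P=cloud(c)); o=env.get_obs(); print(o['tool_pos'],o['tool_rot'],o['grip_width'],env.grip_point_offset,-c['R'].T@c['t'])
E
```

```text
[ 0.16243628 -0.62887104  0.22159206] [-1.79902698e+02  4.34087247e-03  1.44884202e+01] 0.08736951939544879 0.0187 [ 0.16752438 -0.01503697  1.25829758]
```

View pics/top.png

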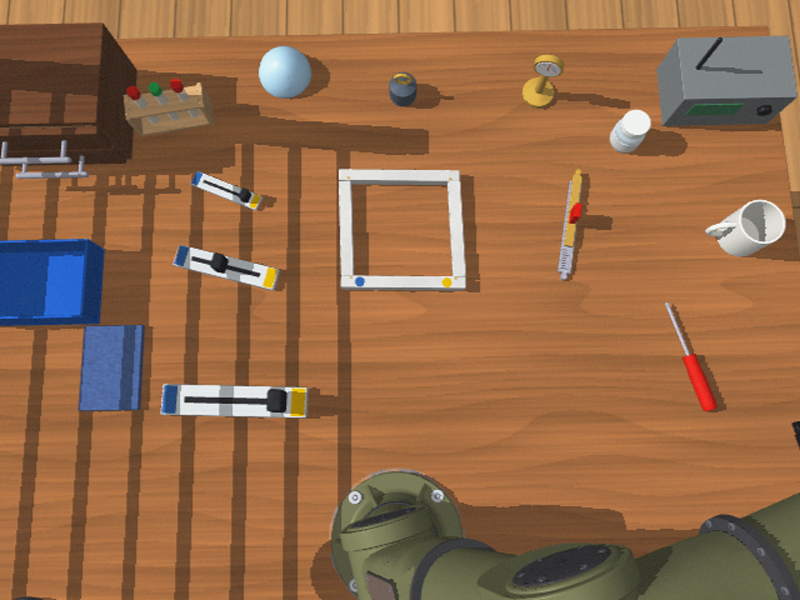

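View pics/scene.png

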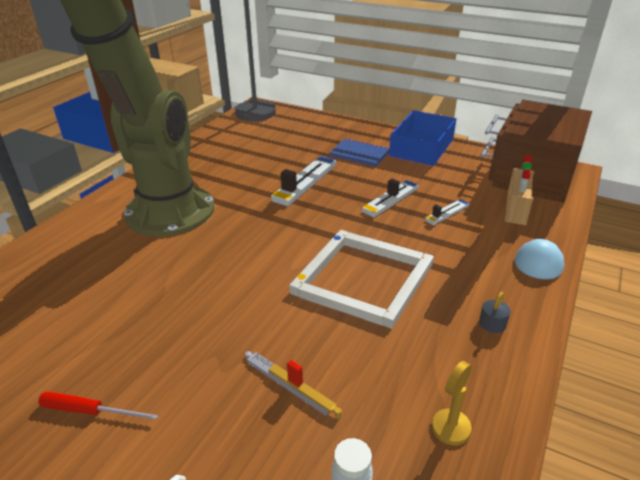

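The top view (x1.25) shows the frame at about (403,230), blue dot (360,282), yellow (447,282), and the rule with foot (565,275), tip (578,172) and red tab (575,212). The middle-sized tally is at (226,267), its slide at (219,262). The scene view agrees.

```bash
cat > m.py <<'E'
from h import *
d=np.load('top.npz'); f=d['f'].astype(int); P=d['P']
X,Y,Z=P[...,0],P[...,1],P[...,2]
def reg(u0,v0,u1,v1,m): 
    k=np.zeros(m.shape,bool); k[int(v0/1.25):int(v1/1.25),int(u0/1.25):int(u1/1.25)]=1; return k&m
print('table z',np.median(Z[200:330,400:440]))
# frame top
k=reg(325,160,480,300,(Z>0.019)&(Z<0.03))
mask=k.astype(np.uint8)
pts=P[k][:,:2]; r=cv2.minAreaRect(pts.astype(np.float32)); print('frame rect',r,Z[k].mean())
# rails by inner edges: inner hole contour
cs,h=cv2.findContours(mask,cv2.RETR_CCOMP,cv2.CHAIN_APPROX_NONE)
for c,hh in zip(cs,h[0]):
    if len(c)>150:
        for eps in (8,): 
            a=cv2.approxPolyDP(c,eps,True)[:,0]; print('hole' if hh[3]>=0 else 'outer',[(u*1.25,v*1.25,P[v,u].round(4).tolist()) for u,v in a])
hsv=cv2.cvtColor(d['f'],cv2.COLOR_RGB2HSV)
H,S,V=[hsv[...,i].astype(int) for i in range(3)]
b=reg(345,272,375,292,(H>95)&(H<125)&(S>150)); y=reg(435,272,460,292,(H>18)&(H<32)&(S>150))
print('blue',P[b].mean(0),b.sum(),'yellow',P[y].mean(0),y.sum())
k=reg(545,160,610,290,(Z>0.05)); print('tab',P[k].mean(0),k.sum(),P[k].min(0),P[k].max(0))
k=reg(545,160,610,290,(Z>0.005)&(Z<0.03)); q=P[k][:,:2]; print('rule',cv2.minAreaRect(q.astype(np.float32)),k.sum())
k=reg(165,235,290,300,(Z>0.045)); print('tallytop',P[k].mean(0),k.sum())
k=reg(165,235,290,300,(Z>0.008)&(Z<0.02)); print('track',cv2.minAreaRect(P[k][:,:2].astype(np.float32)),k.sum())
for n,kk in(('yend',(H>18)&(H<32)&(S>150)),('bend',(H>95)&(H<125)&(S>150))): print(n,P[reg(165,235,290,300,kk&(Z>.008)&(Z<.02))].mean(0))
E
python3 m.py
```

```text
table z 0.0004239971874269642
frame rect ((0.5437803864479065, -0.017774395644664764), (0.23078972101211548, 0.2270858734846115), 88.7202377319336) 0.024059800237956647
outer [(np.float64(338.75), np.float64(168.75), [0.6586, 0.095, 0.0236]), (np.float64(341.25), np.float64(286.25), [0.4364, 0.0913, 0.02]), (np.float64(465.0), np.float64(286.25), [0.4308, -0.1303, 0.025]), (np.float64(458.75), np.float64(170.0), [0.6519, -0.1273, 0.0225])]
hole [(np.float64(348.75), np.float64(181.25), [0.6335, 0.0766, 0.0243]), (np.float64(446.25), np.float64(181.25), [0.6312, -0.1036, 0.0202]), (np.float64(452.5), np.float64(275.0), [0.4531, -0.1091, 0.0196]), (np.float64(353.75), np.float64(275.0), [0.4551, 0.0682, 0.0265])]
blue [0.44398034 0.05824278 0.02557455] 36 yellow [ 0.43943781 -0.09707857  0.02520647] 44
tab [ 0.46994257 -0.25964074  0.32743889] 94 [ 0.16752438 -0.33698546  0.05190888] [ 0.57146517 -0.01503697  1.25829758]
rule ((0.5505911707878113, -0.34201472997665405), (0.11579027026891708, 0.24856507778167725), 86.62268829345703) 886
tallytop [0.44962553 0.27678804 0.16896879] 136
track ((0.46861129999160767, 0.3093627095222473), (0.2000034749507904, 0.06440693885087967), 74.42318725585938) 1271
yend [0.45666715 0.22101055 0.01535885]
bend [0.50083818 0.38314506 0.01485681]
```

```bash
cat > m2.py <<'E'
from m import *
print('-----')
ok=(Z<0.2)
R=reg(545,160,610,290,ok)
red=R&((H<8)|(H>172))&(S>150); t=red&(Z>0.0565); print('tabtop',P[t].mean(0),t.sum(),P[t].min(0),P[t].max(0))
k=R&(Z>0.006)&(Z<0.022)&~red; q=P[k]; 
m=q[:,:2].mean(0); w=np.linalg.svd(q[:,:2]-m)[2][0]; w*=np.sign(w[0]); s=(q[:,:2]-m)@w; print('rule yaw',np.degrees(np.arctan2(w[1],w[0])),m,'ends',m+w*s.min(),m+w*s.max(),np.ptp(s))
T=reg(165,235,290,300,ok)
k=T&(Z>0.045)&(Z<.07); print('tallytop',P[k].mean(0),k.sum(),P[k].min(0),P[k].max(0))
k=T&(Z>0.009)&(Z<0.018); print('track',cv2.minAreaRect(P[k][:,:2].astype(np.float32)))
# frame inner: outer/inner edges via 2D model fit on top-face points
from scipy.optimize import minimize
F=reg(325,160,480,300,ok&(Z>0.021)&(Z<.027)); B=reg(325,160,480,300,ok&(Z<0.008))
A=P[F][:,:2]; C=P[B][:,:2]
def ins(p,th):
    x0,y0,a,s=th; c,sn=np.cos(a),np.sin(a); d=p-[x0,y0]; x=c*d[:,0]+sn*d[:,1]; y=-sn*d[:,0]+c*d[:,1]-s*(x+.09)/.18
    y=np.where(x>.09,-sn*d[:,0]+c*d[:,1]-s,np.where(x<-.09,-sn*d[:,0]+c*d[:,1],y))
    r=np.maximum(abs(x),abs(y)); return np.minimum(r-.09,.112-r)
def cost(th): 
    g=lambda v:1/(1+np.exp(-v/.0015))
    return (1-g(ins(A,th))).sum()+g(ins(C,th)).sum()
best=min((minimize(cost,[.544,-.016,np.radians(-1.6),s],method='Nelder-Mead',options=dict(maxiter=2000,xatol=1e-5,fatol=1e-3)) for s in(-.01,0,.01)),key=lambda r:r.fun)
th=best.x; print('frame',th,np.degrees(th[2]),best.fun,len(A))
E
python3 m2.py | sed -n '/-----/,$p'
```

```text
-----
tabtop [ 0.55738775 -0.33040868  0.06066855] 61 [ 0.54471767 -0.33698546  0.05653842] [ 0.57146517 -0.3231985   0.06857102]
rule yaw -10.615549880875303 [ 0.54602233 -0.32835563] ends [ 0.42622831 -0.30590313] [ 0.67425706 -0.35239013] 0.2523475819519244
tallytop [0.4794411  0.30763134 0.05383648] 123 [0.46471271 0.29661697 0.04522895] [0.49554247 0.31999909 0.06080011]
track ((0.478563517332077, 0.30220407247543335), (0.19155701994895935, 0.041388966143131256), 74.42318725585938)
frame [ 0.5452363  -0.02195949 -0.03024648  0.00933884] -1.7329954907792955 510.0317532392576 2554
```

```bash
python3 -m creep '{"translation":[[0.72,-0.30,0],[0.72,-0.30,0],[0.72,-0.30,0],[0.72,-0.30,0],[0.71,-0.30,0]],"turn":[[0,0,0],[0,0,0],[0,0,0],[0,0,0],[0,0,0]],"grip":[1,1,1,1,1]}'
python3 -m creep '{"translation":[[0.71,-0.30,0],[0.71,-0.29,0],[0.71,-0.29,0],[0,0,0],[0,0,0]],"turn":[[0,0,0],[0,0,0],[0,0,0],[0,0,0.046],[0,0,0.046]],"grip":[1,1,1,1,1]}'
python3 -m creep '{"translation":[[0,0,0],[0,0,0]],"turn":[[0,0,0.046],[0,0,0]],"grip":[0.6,0.6]}'
python3 - <<'E'
from h import *
c=cam('wrist'); save(c,'w1.png'); np.savez('w1.npz',**{k:c[k] for k in c}); t=cam('top');np.savez('top2.npz',f=t['frame'],P=cloud(t)); save(t,'t2.png',(250,100,540,260),2.5)
E
```

```text
time_s: 0.72
tool_pos: [0.4119, -0.4398, 0.2223]
tool_rot: [-180.0, 0.0, 14.5]
force: [0.7, -0.6, -0.1]
grip_width: 0.087
grasp_force: 0.0
time_s: 1.35
tool_pos: [0.5585, -0.3293, 0.2216]
tool_rot: [-180.0, 0.1, -2.2]
force: [0.6, -0.9, 0.6]
grip_width: 0.0869
grasp_force: 0.0
time_s: 1.6
tool_pos: [0.5577, -0.3304, 0.222]
tool_rot: [-180.0, 0.1, -10.3]
force: [0.0, 0.3, -0.4]
grip_width: 0.0739
grasp_force: 0.0
```

View pics/w1.png

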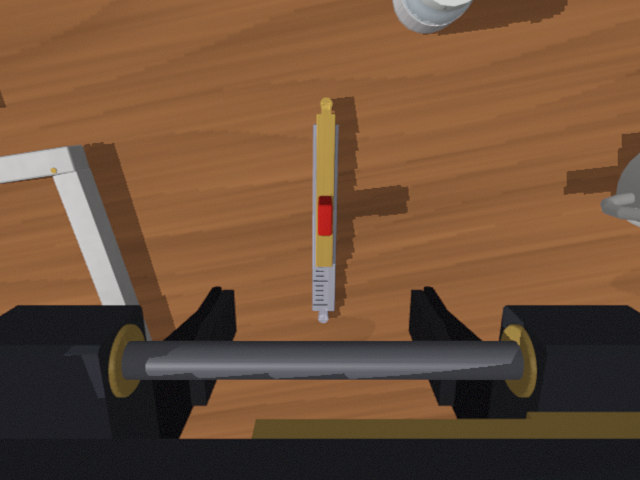

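Wrist view: foot (323,318), tip (327,103), red tab about (325,215); the rule is nearly aligned with the tool.

```bash
cat > rl.py <<'E'
from h import *
def rule(c,foot,tip):
    P=cloud(c); hsv=cv2.cvtColor(c['frame'],cv2.COLOR_RGB2HSV); H,S=hsv[...,0].astype(int),hsv[...,1]
    k=((H<8)|(H>172))&(S>150)&(abs(P[...,2]-.0605)<.006)&(c['z_map']>0); q=P[k]
    f=at(c,*foot,.010)[:2]; t=at(c,*tip,.0175)[:2]; d=t-f
    print('tab',q.mean(0),np.ptp(q,0),k.sum(),'foot',f,'tip',t,'len',np.linalg.norm(d),'yaw',np.degrees(np.arctan2(d[1],d[0])),'tabfromtip',t-d/np.linalg.norm(d)*.09)
E
python3 - <<'E'
from rl import *
d=np.load('w1.npz'); rule(dict(d),(323,318),(327,103))
o=env.get_obs(); print(o['tool_pos'],o['tool_rot'])
E
```

```text
tab [ 0.55823461 -0.33296162  0.05929742] [0.02544064 0.01488943 0.00707614] 436 foot [ 0.44805677 -0.31195771] tip [ 0.64544077 -0.35078632] len 0.2011668651111115 yaw -11.128903443265939 tabfromtip [ 0.55713319 -0.3334148 ]
[ 0.55783624 -0.33042549  0.22219918] [-1.79992665e+02  3.43444081e-02 -1.02009496e+01]
```

```bash
python3 -m creep '{"translation":[[0,0.034,0.6],[0,0,0.6],[0,0,0.6],[0,0,0.44],[0,0,0.2]],"turn":[[0,0,0.005],[0,0,0],[0,0,0],[0,0,0],[0,0,0]],"grip":[0.6,0.6,0.6,0.6,0.6]}'
python3 -m creep '{"translation":[[0,0,0],[0,0,0],[0,0,0],[0,0,0],[0,0,0]],"turn":[[0,0,0],[0,0,0],[0,0,0],[0,0,0],[0,0,0]],"grip":[0.4,0,0,0,0]}' 20
python3 -m creep '{"translation":[[0,0,0],[0,0,0],[0,0,0]],"turn":[[0,0,0],[0,0,0],[0,0,0]],"grip":[0,0,0]}'
```

```text
time_s: 2.33
tool_pos: [0.556, -0.3325, 0.0248]
tool_rot: [-179.9, 0.2, -11.2]
force: [-1.2, -0.1, 0.0]
grip_width: 0.0523
grasp_force: 0.0
time_s: 2.95
tool_pos: [0.5579, -0.3332, 0.0279]
tool_rot: [180.0, -0.0, -11.2]
force: [0.2, -1.0, 2.8]
grip_width: 0.0118
grasp_force: 20.0
time_s: 3.32
tool_pos: [0.5579, -0.3333, 0.0279]
tool_rot: [180.0, -0.0, -11.2]
force: [-0.7, 0.5, 4.4]
grip_width: 0.0122
grasp_force: 20.0
```

```bash
python3 -m creep '{"translation":[[0,0,-0.3],[0,0,-0.5],[0,-0.2,-0.5],[-0.05,-0.35,-0.5],[-0.10,-0.4,-0.5]],"turn":[[0,0,0],[0,0,0],[0,0,0],[0,0,0],[0,0,0]],"grip":[0,0,0,0,0]}'
python3 -m creep '{"translation":[[-0.15,-0.4,-0.3],[-0.15,-0.4,-0.15],[-0.15,-0.4,0],[-0.15,-0.4,0],[-0.12,-0.4,0]],"turn":[[0,0,0],[0,0,0],[0,0,0],[0,0,0],[0,0,0]],"grip":[0,0,0,0,0]}'
python3 -m creep '{"translation":[[-0.10,-0.4,0],[-0.08,-0.3,0],[-0.05,-0.12,0],[0,0,0],[0,0,0]],"turn":[[0,0,0],[0,0,0],[0,0,0],[0,0,0],[0,0,0]],"grip":[0,0,0,0,0]}'
python3 - <<'E'
from h import *
c=cam('wrist'); save(c,'w2.png'); np.savez('w2.npz',**{k:c[k] for k in c})
E
```

```text
time_s: 3.95
tool_pos: [0.5594, -0.256, 0.2104]
tool_rot: [-180.0, 0.2, -11.3]
force: [-0.1, -0.0, -4.1]
grip_width: 0.0118
grasp_force: 20.0
time_s: 4.58
tool_pos: [0.5339, -0.0873, 0.2455]
tool_rot: [180.0, 0.2, -11.3]
force: [1.4, 0.2, -3.9]
grip_width: 0.0118
grasp_force: 20.0
time_s: 5.2
tool_pos: [0.5299, -0.0221, 0.2469]
tool_rot: [179.9, 0.0, -11.4]
force: [-0.2, -0.3, -3.7]
grip_width: 0.0117
grasp_force: 20.0
```

View pics/w2.png

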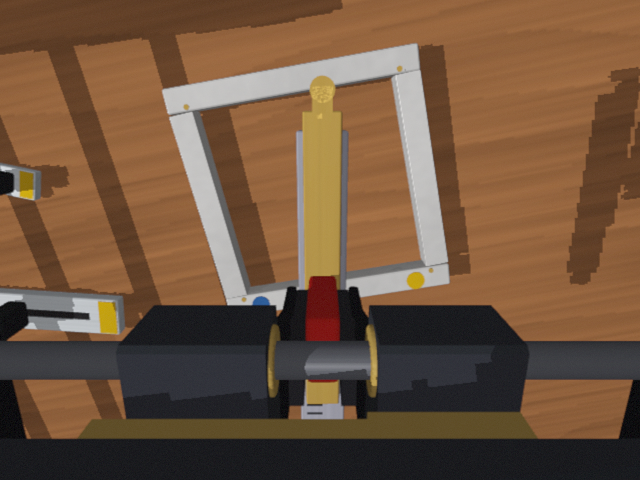

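The wrist view shows the whole frame: far corners near (190,110) and (398,75), near corners by the blue dot (262,302) and yellow dot (416,280). The rule is held straight with its tip at (322,88).

```bash
cat > fit.py <<'E'
from h import *
from scipy.optimize import minimize
c=dict(np.load('w2.npz')); P=cloud(c); Z=P[...,2]; ok=(c['z_map']>0)
box=(P[...,0]>.4)&(P[...,0]<.69)&(P[...,1]>-.16)&(P[...,1]<.12)
A=P[ok&box&(Z>.021)&(Z<.028)][:,:2]; C=P[ok&box&(Z<.010)][:,:2]
print(len(A),len(C),np.median(Z[ok&box&(Z<.03)&(Z>.02)]))
def ins(p,th):
    x0,y0,a,s=th; c,sn=np.cos(a),np.sin(a); d=p-[x0,y0]; x=c*d[:,0]+sn*d[:,1]; y=-sn*d[:,0]+c*d[:,1]
    y=y-s*np.clip((x+.09)/.18,0,1); r=np.maximum(abs(x),abs(y)); return np.minimum(r-.09,.112-r)
g=lambda v:1/(1+np.exp(-np.clip(v/.001,-50,50)))
cost=lambda th:(1-g(ins(A,th))).sum()+g(ins(C,th)).sum()
b=min((minimize(cost,[.544,-.02,np.radians(-1.6),s],method='Nelder-Mead',options=dict(maxiter=3000,xatol=1e-6,fatol=1e-3)) for s in(-.01,0,.01)),key=lambda r:r.fun)
x0,y0,a,s=b.x; print(b.x,np.degrees(a),b.fun)
R=np.array([[np.cos(a),-np.sin(a)],[np.sin(a),np.cos(a)]])
W=lambda x,y:np.array([x0,y0])+R@[x,y]
for n,f,t in(('blue',(-.085,.085),(.085,-.085+s)),('yellow',(-.085,-.085),(.085,.085+s))):
    F,T=W(*f),W(*t); d=T-F; L=np.linalg.norm(d); u=d/L
    print(n,'foot',F,'tip',T,'ext',L-.2,'yaw',np.degrees(np.arctan2(d[1],d[0])),'tab0',F+u*.11,'tab1',T-u*.09)
k=c; 
E
python3 fit.py
python3 -c "
from h import *
c=dict(np.load('w2.npz')); t=at(c,322,90,.219+.0175); print('tip',t); o=env.get_obs(); print(o['tool_pos'],o['tool_rot'])"
```

```text
17638 50788 0.02255499345206485
[ 0.541934   -0.02365144 -0.03178748  0.00969344] -1.8212882376479531 2315.1297258740055
blue foot [0.45967842 0.0640071 ] tip [ 0.62449766 -0.10162144] ext 0.0336625636721436 yaw -45.140323278032696 tab0 [ 0.53726944 -0.01396491] tab1 [ 0.5610141  -0.03782616]
yellow foot [ 0.45427546 -0.10590702] tip [0.62990062 0.06829268] ext 0.04736558337375879 yaw 44.7665337417825 tab0 [ 0.5323735  -0.02844286] tab1 [0.56600222 0.00491291]
tip [ 0.61658516 -0.03993664  0.2365    ]
[ 0.53000421 -0.02203719  0.24699027] [ 1.79957941e+02  2.43727405e-02 -1.13919655e+01]
```

```bash
python3 -m creep '{"translation":[[0,0,0],[0,0,0],[0,0,0],[0,0,0],[0,0,0]],"turn":[[0,0,0.03],[0,0,0.05],[0,0,0.05],[0,0,0.04],[0,0,0.017]],"grip":[0,0,0,0,0]}'
python3 -m creep '{"translation":[[0.05,-0.07,0.4],[0.04,-0.06,0.6],[0,0,0.6],[0,0,0.5],[0,0,0.237]],"turn":[[0,0,0],[0,0,0],[0,0,0],[0,0,0],[0,0,0]],"grip":[0,0,0,0,0]}'
python3 -m creep '{"translation":[[0,0,0],[0,0,0]],"turn":[[0,0,0],[0,0,0]],"grip":[0,0]}'
python3 - <<'E'
from h import *
c=cam('scene'); save(c,'s3.png',(250,200,470,360),3)
E
```

```text
time_s: 5.88
tool_pos: [0.5301, -0.0216, 0.2472]
tool_rot: [180.0, -0.0, -45.2]
force: [-0.1, 0.9, -4.6]
grip_width: 0.0118
grasp_force: 20.0
time_s: 6.5
tool_pos: [0.5409, -0.0192, 0.0579]
tool_rot: [179.8, 0.2, -45.0]
force: [0.0, 0.8, -4.2]
grip_width: 0.012
grasp_force: 20.0
time_s: 6.75
tool_pos: [0.5442, -0.0182, 0.0622]
tool_rot: [-179.9, -0.1, -44.9]
force: [-0.7, -0.4, -4.3]
grip_width: 0.0121
grasp_force: 20.0
```

View pics/s3.png

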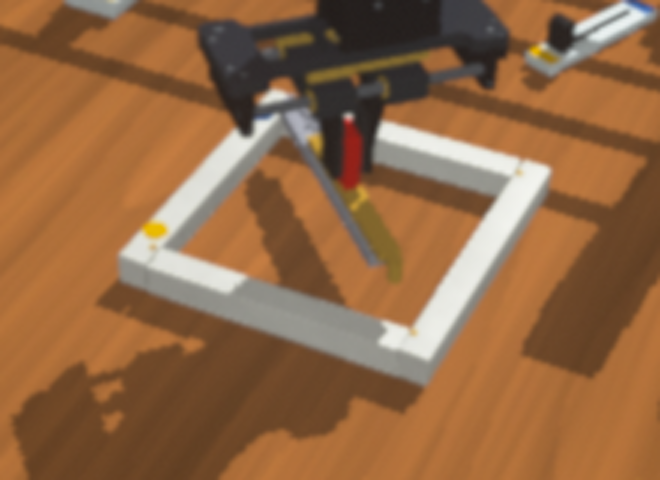

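The crop shows the rule held above the frame on the blue diagonal: tip (395,280) heading to the far right corner (415,330), foot heading to the blue corner. Lowering.

```bash
python3 -m creep '{"translation":[[0,0.024,0.1],[0,0,0.13],[0,0,0.12],[0,0,0.07],[0,0,0]],"turn":[[0,0,0],[0,0,0],[0,0,0],[0,0,0],[0,0,0]],"grip":[0,0,0,0,0]}'
python3 -m creep '{"translation":[[0,0,0.01],[0,0,0]],"turn":[[0,0,0],[0,0,0]],"grip":[0,0]}'
```

```text
time_s: 7.42
tool_pos: [0.542, -0.0206, 0.0278]
tool_rot: [180.0, -0.1, -44.9]
force: [-1.1, -2.4, 4.2]
grip_width: 0.012
grasp_force: 20.0
time_s: 7.68
tool_pos: [0.5421, -0.0208, 0.0277]
tool_rot: [180.0, -0.2, -44.9]
force: [-3.2, -4.0, 9.7]
grip_width: 0.0119
grasp_force: 20.0
```

```bash
python3 -m creep '{"translation":[[0,0,-0.012],[0,0,0],[-0.02,0,0],[-0.02,0,0],[0,0,0]],"turn":[[0,0,0],[0,0,0],[0,0,0],[0,0,0],[0,0,0]],"grip":[0,0,0,0,0]}'
python3 -m creep '{"translation":[[-0.02,0,0],[0,0,0]],"turn":[[0,0,0],[0,0,0]],"grip":[0,0]}'
python3 -m creep '{"translation":[[-0.02,0,0],[0,0,0]],"turn":[[0,0,0],[0,0,0]],"grip":[0,0]}'
```

```text
time_s: 8.3
tool_pos: [0.5393, -0.018, 0.0278]
tool_rot: [180.0, -0.1, -44.9]
force: [-3.1, -3.5, 6.0]
grip_width: 0.012
grasp_force: 20.0
time_s: 8.55
tool_pos: [0.5391, -0.0171, 0.0278]
tool_rot: [-179.9, -0.2, -44.9]
force: [2.1, -4.8, 5.2]
grip_width: 0.0122
grasp_force: 20.0
time_s: 8.8
tool_pos: [0.5384, -0.0154, 0.0278]
tool_rot: [-179.9, -0.2, -44.9]
force: [2.3, -4.8, 4.9]
grip_width: 0.0118
grasp_force: 20.0
```

```bash
python3 -m creep '{"translation":[[-0.02,0,0],[0,0,0]],"turn":[[0,0,0],[0,0,0]],"grip":[0,0]}'
python3 -m creep '{"translation":[[-0.015,0,0],[0,0,0]],"turn":[[0,0,0],[0,0,0]],"grip":[0,0]}'
```

```text
time_s: 9.05
tool_pos: [0.5382, -0.0148, 0.0278]
tool_rot: [-179.8, -0.3, -45.0]
force: [4.4, -5.3, 2.2]
grip_width: 0.0117
grasp_force: 20.0
time_s: 9.3
tool_pos: [0.538, -0.0144, 0.028]
tool_rot: [-179.8, -0.3, -45.0]
force: [6.6, -6.1, 1.0]
grip_width: 0.0116
grasp_force: 20.0
```

```bash
python3 -m creep '{"translation":[[0.05,0,0],[0.1,0,0],[0.12,0,0],[0.1,0,0],[0.03,0,0]],"turn":[[0,0,0],[0,0,0],[0,0,0],[0,0,0],[0,0,0]],"grip":[0,0,0,0,0]}'
python3 -m creep '{"translation":[[0.015,0,0],[0,0,0]],"turn":[[0,0,0],[0,0,0]],"grip":[0,0]}'
python3 -m creep '{"translation":[[0.015,0,0],[0,0,0]],"turn":[[0,0,0],[0,0,0]],"grip":[0,0]}'
```

```text
time_s: 9.93
tool_pos: [0.5581, -0.0343, 0.0278]
tool_rot: [-179.9, 0.0, -44.9]
force: [-1.7, -0.5, 8.5]
grip_width: 0.0119
grasp_force: 20.0
time_s: 10.18
tool_pos: [0.5587, -0.035, 0.0278]
tool_rot: [-179.9, 0.0, -44.9]
force: [-0.7, -1.2, 7.9]
grip_width: 0.0115
grasp_force: 20.0
time_s: 10.42
tool_pos: [0.5595, -0.0357, 0.0277]
tool_rot: [-179.9, 0.0, -44.9]
force: [-1.0, -1.0, 7.7]
grip_width: 0.0117
grasp_force: 20.0
```

```bash
python3 -m creep '{"translation":[[0.02,0,0],[0,0,0]],"turn":[[0,0,0],[0,0,0]],"grip":[0,0]}'
python3 -m creep '{"translation":[[0.015,0,0],[0,0,0]],"turn":[[0,0,0],[0,0,0]],"grip":[0,0]}'
python3 -m creep '{"translation":[[0.015,0,0],[0,0,0]],"turn":[[0,0,0],[0,0,0]],"grip":[0,0]}'
```

```text
time_s: 10.68
tool_pos: [0.5607, -0.0369, 0.0278]
tool_rot: [-179.9, 0.0, -44.9]
force: [-0.9, -0.3, 7.5]
grip_width: 0.0119
grasp_force: 20.0
time_s: 10.92
tool_pos: [0.5615, -0.0377, 0.0278]
tool_rot: [-179.9, 0.0, -44.9]
force: [-0.9, -1.7, 7.6]
grip_width: 0.0124
grasp_force: 20.0
time_s: 11.18
tool_pos: [0.5619, -0.0381, 0.0277]
tool_rot: [-179.9, 0.1, -44.9]
force: [-3.2, -0.6, 8.6]
grip_width: 0.012
grasp_force: 20.0
```

Resistance is starting; press a little further.

```bash
python3 -m creep '{"translation":[[0.015,0,0],[0,0,0]],"turn":[[0,0,0],[0,0,0]],"grip":[0,0]}'
python3 -m creep '{"translation":[[0.015,0,0],[0,0,0],[0,0,0]],"turn":[[0,0,0],[0,0,0],[0,0,0]],"grip":[0,0,0]}'
python3 - <<'E'
from h import *
c=cam('wrist'); save(c,'w4.png',(120,0,520,300),2); np.savez('w4.npz',**{k:c[k] for k in c})
c=cam('scene'); np.savez('s4.npz',**{k:c[k] for k in c})
o=env.get_obs(); print(o['tool_pos'],o['force'])
E
```

```text
time_s: 11.42
tool_pos: [0.5619, -0.0381, 0.0277]
tool_rot: [-180.0, 0.2, -44.8]
force: [-4.4, 1.0, 11.1]
grip_width: 0.0119
grasp_force: 20.0
time_s: 11.8
tool_pos: [0.562, -0.0382, 0.0277]
tool_rot: [180.0, 0.3, -44.8]
force: [-6.8, 2.5, 13.7]
grip_width: 0.0122
grasp_force: 20.0
[ 0.56197714 -0.03815109  0.02772288] [-7.24900418  2.57597321 14.11592769]
```

View pics/w4.png

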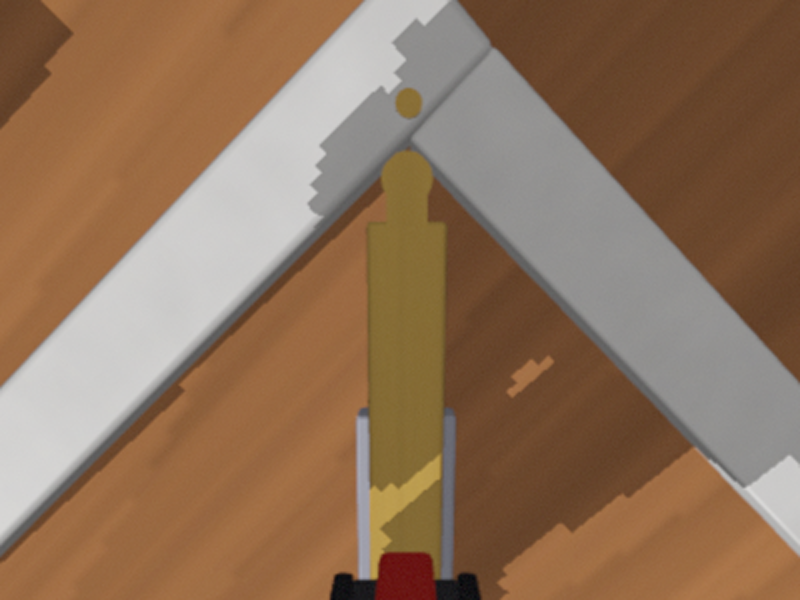

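The tip at (408,178) in the crop sits snugly in the far right corner. Travel was 33.8 mm, matching the expected diagonal. Now retract the tongue and lift out.

```bash
python3 -m creep '{"translation":[[-0.06,0,-0.01],[-0.11,0,0],[-0.12,0,0],[-0.11,0,0],[-0.05,0,0]],"turn":[[0,0,0],[0,0,0],[0,0,0],[0,0,0],[0,0,0]],"grip":[0,0,0,0,0]}'
python3 -m creep '{"translation":[[-0.02,0,0],[0,0,0]],"turn":[[0,0,0],[0,0,0]],"grip":[0,0]}'
```

```text
time_s: 12.52
tool_pos: [0.5381, -0.0148, 0.0278]
tool_rot: [-179.9, -0.0, -44.9]
force: [3.1, 2.1, 0.0]
grip_width: 0.0116
grasp_force: 20.0
time_s: 12.78
tool_pos: [0.5375, -0.0153, 0.0278]
tool_rot: [-179.9, -0.0, -45.0]
force: [5.4, 2.2, 0.4]
grip_width: 0.0117
grasp_force: 20.1
```

```bash
python3 -m creep '{"translation":[[0.05,0,-0.05],[0,0,-0.2],[0,0,-0.3],[0,0,-0.1],[0,0,0]],"turn":[[0,0,0],[0,0,0],[0,0,0],[0,0,0],[0,0,-0.03]],"grip":[0,0,0,0,0]}'
python3 -m creep '{"translation":[[0,0,0],[0,0,0],[0,0,0],[0,0,0],[0,0,0]],"turn":[[0,0,-0.055],[0,0,-0.055],[0,0,-0.055],[0,0,-0.055],[0,0,-0.055]],"grip":[0,0,0,0,0]}'
python3 -m creep '{"translation":[[0,0,0],[0,0,0],[0,0,0],[0,0,0],[0,0,0]],"turn":[[0,0,-0.055],[0,0,-0.055],[0,0,-0.055],[0,0,-0.029],[0,0,0]],"grip":[0,0,0,0,0]}'
python3 - <<'E'
from h import *
c=cam('wrist'); save(c,'w5.png'); np.savez('w5.npz',**{k:c[k] for k in c})
o=env.get_obs(); print(o['tool_pos'],o['tool_rot'])
E
```

```text
time_s: 13.4
tool_pos: [0.5392, -0.0184, 0.0803]
tool_rot: [179.9, -0.0, -39.4]
force: [-0.3, 0.1, -5.5]
grip_width: 0.0117
grasp_force: 20.0
time_s: 14.02
tool_pos: [0.5383, -0.0183, 0.0791]
tool_rot: [180.0, 0.2, 10.3]
force: [0.4, 0.5, -4.1]
grip_width: 0.0121
grasp_force: 20.0
time_s: 14.65
tool_pos: [0.5386, -0.0183, 0.0791]
tool_rot: [-179.9, 0.1, 44.8]
force: [-0.5, 0.4, -3.9]
grip_width: 0.0119
grasp_force: 20.0
[ 0.53880451 -0.01824618  0.07923049] [-1.79935148e+02  8.77043349e-02  4.47939426e+01]
```

View pics/w5.png

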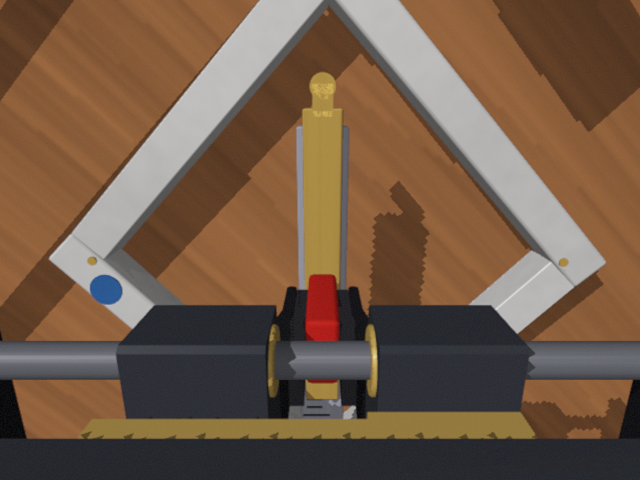

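The wrist view shows the rule lined up with the far left corner (325,10), tongue in. Lower it.

```bash
python3 -m creep '{"translation":[[-0.048,0.034,0.1],[0,0,0.15],[0,0,0.15],[0,0,0.12],[0,0,0.08]],"turn":[[0,0,0],[0,0,0],[0,0,0],[0,0,0],[0,0,0]],"grip":[0,0,0,0,0]}'
python3 -m creep '{"translation":[[0,0,0.02],[0,0,0],[0,0,0]],"turn":[[0,0,0],[0,0,0],[0,0,0]],"grip":[0,0,0]}'
```

```text
time_s: 15.32
tool_pos: [0.5386, -0.0223, 0.0308]
tool_rot: [-180.0, 0.0, 44.9]
force: [0.7, -0.2, -1.9]
grip_width: 0.0116
grasp_force: 20.0
time_s: 15.7
tool_pos: [0.5392, -0.0226, 0.0304]
tool_rot: [180.0, -0.0, 44.9]
force: [-0.3, 1.4, -3.8]
grip_width: 0.0117
grasp_force: 20.0
```

```bash
python3 -m creep '{"translation":[[0,0,0.032],[0,0,0],[-0.03,0,0],[-0.03,0,0],[0,0,0]],"turn":[[0,0,0],[0,0,0],[0,0,0],[0,0,0],[0,0,0]],"grip":[0,0,0,0,0]}'
python3 -m creep '{"translation":[[-0.02,0,0],[0,0,0]],"turn":[[0,0,0],[0,0,0]],"grip":[0,0]}'
python3 -m creep '{"translation":[[-0.02,0,0],[0,0,0]],"turn":[[0,0,0],[0,0,0]],"grip":[0,0]}'
```

```text
time_s: 16.32
tool_pos: [0.5359, -0.0262, 0.028]
tool_rot: [179.9, -0.0, 44.9]
force: [1.8, 0.5, 0.6]
grip_width: 0.012
grasp_force: 20.0
time_s: 16.58
tool_pos: [0.5349, -0.0271, 0.028]
tool_rot: [180.0, -0.0, 44.9]
force: [2.2, 1.8, 1.7]
grip_width: 0.0119
grasp_force: 20.0
time_s: 16.82
tool_pos: [0.5344, -0.0272, 0.028]
tool_rot: [179.9, -0.1, 44.9]
force: [4.3, 3.4, 0.9]
grip_width: 0.0118
grasp_force: 20.0
```

```bash
python3 -m creep '{"translation":[[-0.02,0,0],[0,0,0]],"turn":[[0,0,0],[0,0,0]],"grip":[0,0]}'
python3 -m creep '{"translation":[[-0.015,0,0],[0,0,0]],"turn":[[0,0,0],[0,0,0]],"grip":[0,0]}'
python3 - <<'E'
from h import *
o=env.get_obs(); print(o['tool_pos'],o['force'],o['wrist_torque'])
E
```

```text
time_s: 17.08
tool_pos: [0.5339, -0.0274, 0.0282]
tool_rot: [179.9, -0.3, 45.0]
force: [5.1, 5.5, -0.2]
grip_width: 0.0119
grasp_force: 20.0
time_s: 17.32
tool_pos: [0.5335, -0.0275, 0.0284]
tool_rot: [179.9, -0.3, 45.0]
force: [6.2, 6.3, -0.4]
grip_width: 0.0116
grasp_force: 20.0
[ 0.53352725 -0.02750864  0.02844537] [ 6.16322545  6.34803062 -0.42902046] [ 1.32436003 -1.12432764 -0.03852093]
```

```bash
python3 -m creep '{"translation":[[0.05,0,0],[0.12,0,0.005],[0.15,0,0.005],[0.15,0,0],[0.08,0,0]],"turn":[[0,0,0],[0,0,0],[0,0,0],[0,0,0],[0,0,0]],"grip":[0,0,0,0,0]}'
python3 -m creep '{"translation":[[0.015,0,0],[0,0,0]],"turn":[[0,0,0],[0,0,0]],"grip":[0,0]}'
python3 -m creep '{"translation":[[0.015,0,0],[0,0,0]],"turn":[[0,0,0],[0,0,0]],"grip":[0,0]}'
```

```text
time_s: 17.95
tool_pos: [0.5625, 0.0013, 0.0279]
tool_rot: [-180.0, 0.1, 44.9]
force: [-3.8, 1.9, 11.3]
grip_width: 0.0117
grasp_force: 20.0
time_s: 18.2
tool_pos: [0.5634, 0.0021, 0.0279]
tool_rot: [180.0, 0.0, 44.9]
force: [-2.7, 3.1, 10.0]
grip_width: 0.0121
grasp_force: 20.0
time_s: 18.45
tool_pos: [0.5639, 0.0027, 0.0279]
tool_rot: [-180.0, 0.1, 44.9]
force: [-2.4, 2.0, 10.4]
grip_width: 0.0121
grasp_force: 20.0
```

```bash
python3 -m creep '{"translation":[[0.02,0,-0.006],[0,0,0]],"turn":[[0,0,0],[0,0,0]],"grip":[0,0]}'
python3 -m creep '{"translation":[[0.015,0,0],[0,0,0]],"turn":[[0,0,0],[0,0,0]],"grip":[0,0]}'
python3 -m creep '{"translation":[[0.015,0,0],[0,0,0]],"turn":[[0,0,0],[0,0,0]],"grip":[0,0]}'
```

```text
time_s: 18.7
tool_pos: [0.5647, 0.0035, 0.0279]
tool_rot: [-180.0, 0.1, 44.9]
force: [-2.2, 1.7, 8.1]
grip_width: 0.0119
grasp_force: 20.0
time_s: 18.95
tool_pos: [0.5656, 0.0043, 0.0279]
tool_rot: [-180.0, 0.1, 44.9]
force: [-2.8, 1.2, 8.3]
grip_width: 0.0118
grasp_force: 20.0
time_s: 19.2
tool_pos: [0.5664, 0.0052, 0.0279]
tool_rot: [-180.0, 0.1, 44.9]
force: [-1.8, 1.7, 7.8]
grip_width: 0.0117
grasp_force: 20.0
```

```bash
python3 -m creep '{"translation":[[0.015,0,0],[0,0,0]],"turn":[[0,0,0],[0,0,0]],"grip":[0,0]}'
python3 -m creep '{"translation":[[0.015,0,0],[0,0,0]],"turn":[[0,0,0],[0,0,0]],"grip":[0,0]}'
```

```text
time_s: 19.45
tool_pos: [0.5668, 0.0055, 0.0279]
tool_rot: [-180.0, 0.2, 44.9]
force: [-3.7, 1.1, 8.9]
grip_width: 0.0118
grasp_force: 20.0
time_s: 19.7
tool_pos: [0.5669, 0.0056, 0.0279]
tool_rot: [-179.9, 0.3, 44.9]
force: [-5.9, -0.3, 12.4]
grip_width: 0.0117
grasp_force: 20.0
```

```bash
python3 -m creep '{"translation":[[0.01,0,0],[0,0,0],[0,0,0],[0,0,0]],"turn":[[0,0,0],[0,0,0],[0,0,0],[0,0,0]],"grip":[0,0,0,0]}'
python3 -m creep '{"translation":[[-0.025,0,-0.01],[0,0,0]],"turn":[[0,0,0],[0,0,0]],"grip":[0,0]}'
python3 - <<'E'
from h import *
c=cam('wrist'); save(c,'w6.png',(120,0,520,300),2)
E
```

```text
time_s: 20.2
tool_pos: [0.567, 0.0056, 0.0279]
tool_rot: [-179.9, 0.4, 44.8]
force: [-6.8, -1.8, 12.6]
grip_width: 0.0122
grasp_force: 20.0
time_s: 20.45
tool_pos: [0.5668, 0.0055, 0.028]
tool_rot: [-180.0, 0.1, 44.9]
force: [-2.8, -0.7, 5.0]
grip_width: 0.0118
grasp_force: 20.0
```

View pics/w6.png

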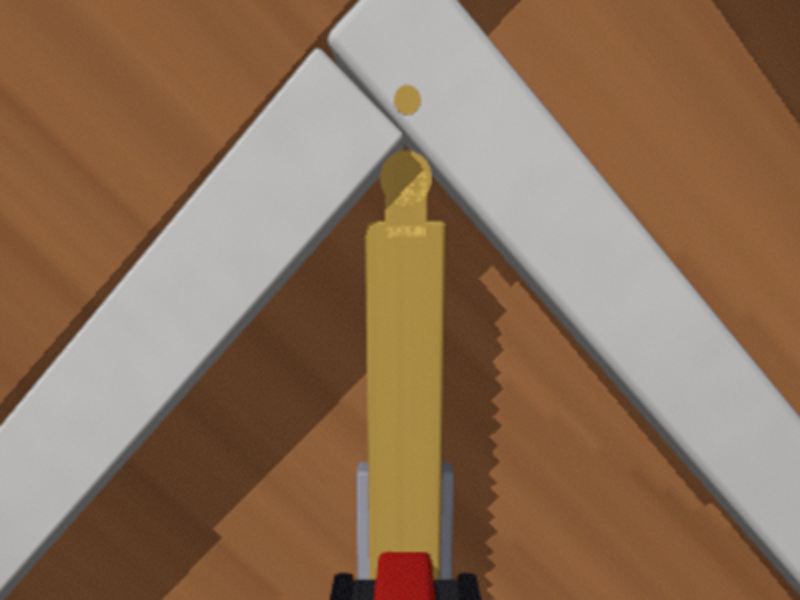

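The tip at (406,178) in the crop is snug in the far left corner. Release and lift, then check where the rule lies.

```bash
python3 -m creep '{"translation":[[0,0,0],[0,0,0],[0,0,0],[0,0,-0.2],[0,0,-0.6]],"turn":[[0,0,0],[0,0,0],[0,0,0],[0,0,0],[0,0,0]],"grip":[0.2,0.4,0.5,0.5,0.5]}'
python3 -m creep '{"translation":[[0,0,-0.7],[0,0,-0.7],[0,0,-0.4],[0,0,0],[0,0,0]],"turn":[[0,0,0],[0,0,0],[0,0,0],[0,0,0],[0,0,0]],"grip":[0.5,0.5,0,0,0]}'
python3 - <<'E'
from h import *
c=cam('wrist'); save(c,'w7.png'); np.savez('w7.npz',**{k:c[k] for k in c})
o=env.get_obs(); print(o['tool_pos'],o['tool_rot'],o['qpos'])
E
```

```text
time_s: 21.12
tool_pos: [0.5659, 0.0061, 0.0913]
tool_rot: [-179.8, 0.2, 44.9]
force: [1.2, -0.1, 0.6]
grip_width: 0.042
grasp_force: 0.0
time_s: 21.75
tool_pos: [0.5674, 0.0062, 0.2358]
tool_rot: [-180.0, 0.0, 44.9]
force: [-1.1, -0.6, -1.0]
grip_width: 0.0211
grasp_force: 0.0
[0.56704719 0.00613191 0.23510567] [-1.79933282e+02  7.96718729e-02  4.49089209e+01] [ 31.52137106  11.27030859 -39.52787218  92.952843     7.28779455
  78.50444111 -54.02395396]
```

View pics/w7.png

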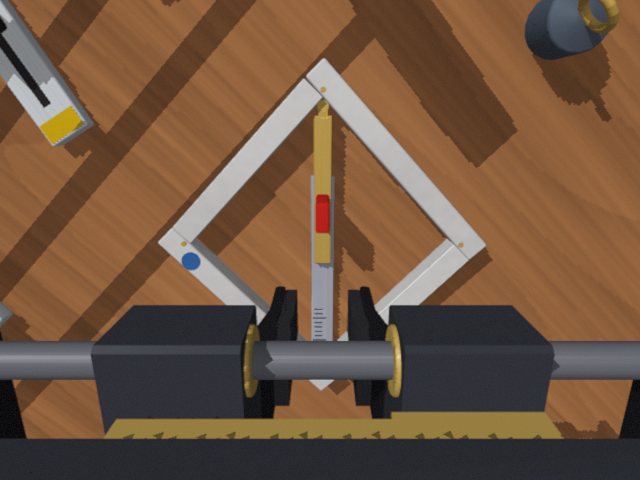

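The rule lies across the yellow diagonal, tip (323,103) still home after release. Readings were about 33.8 mm (blue) and 47.0 mm (yellow), so the tally goes to the yellow end.

```bash
python3 -m creep '{"translation":[[0.32,-0.52,0],[0.32,-0.52,0],[0.32,-0.52,0],[0.32,-0.52,0],[0.32,-0.52,0]],"turn":[[0,0,0],[0,0,0],[0,0,0],[0,0,0],[0,0,0]],"grip":[0,0,0,0,0]}'
python3 -m creep '{"translation":[[0.33,-0.53,0],[0.33,-0.53,0],[0,0,0],[0,0,0],[0,0,0]],"turn":[[0,0,0],[0,0,0],[0,0,-0.042],[0,0,-0.042],[0,0,-0.042]],"grip":[0,0,0,0,0]}'
python3 -m creep '{"translation":[[0,0,0],[0,0,0]],"turn":[[0,0,-0.04],[0,0,0]],"grip":[0,0]}'
python3 - <<'E'
from h import *
c=cam('top');P=cloud(c);k=(P[...,2]>.004)&(P[...,2]<.022)&(P[...,0]>.44)&(P[...,0]<.65)&(P[...,1]>-.12)&(P[...,1]<.09)
save(c,'t8.png',(250,110,400,250),4)
o=env.get_obs(); p=np.array(o['tool_pos']);print(p,o['tool_rot'])
u=np.array([.263,.965]);d=p[:2]-[.4794,.3076];print('along',d@u,'across',d@[.965,-.263])
E
```

```text
time_s: 22.42
tool_pos: [0.5104, 0.2449, 0.2346]
tool_rot: [-179.9, 0.1, 44.9]
force: [1.2, -0.3, 0.1]
grip_width: 0.0003
grasp_force: 0.0
time_s: 23.05
tool_pos: [0.4884, 0.341, 0.2343]
tool_rot: [-179.9, 0.1, 67.9]
force: [0.7, 0.4, 0.2]
grip_width: 0.0004
grasp_force: 0.0
time_s: 23.3
tool_pos: [0.4886, 0.3408, 0.2346]
tool_rot: [-179.9, 0.1, 74.7]
force: [0.2, 0.0, 0.4]
grip_width: 0.0006
grasp_force: 0.0
[0.488708   0.34085994 0.23484001] [-1.79899724e+02  7.61776753e-02  7.46598141e+01]
along 0.034543844632211065 across 0.00023485107167985943
```

View pics/t8.png

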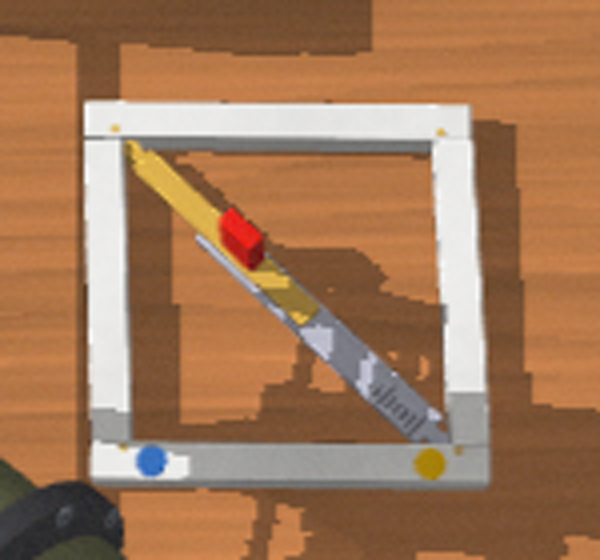

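The top crop shows the rule seated at both ends: tip (132,148), foot by the yellow dot (440,440). Now the tally.

```bash
python3 -m creep '{"translation":[[0,0,0.6],[0,0,0.7],[0,0,0.7],[0,0,0.4],[0,0,0.16]],"turn":[[0,0,0],[0,0,0],[0,0,0],[0,0,0],[0,0,0]],"grip":[0,0,0,0,0]}'
python3 -m creep '{"translation":[[-0.1,0,0],[-0.15,0,0],[-0.2,0,0],[-0.2,0,0],[-0.2,0,0]],"turn":[[0,0,0],[0,0,0],[0,0,0],[0,0,0],[0,0,0]],"grip":[0,0,0,0,0]}'
python3 -m creep '{"translation":[[-0.08,0,0],[-0.04,0,0],[0,0,0]],"turn":[[0,0,0],[0,0,0],[0,0,0]],"grip":[0,0,0]}'
```

```text
time_s: 23.98
tool_pos: [0.4878, 0.3401, 0.0287]
tool_rot: [-179.8, 0.2, 74.7]
force: [0.4, 0.3, -0.3]
grip_width: 0.0003
grasp_force: 0.0
time_s: 24.6
tool_pos: [0.4716, 0.2745, 0.0319]
tool_rot: [179.9, -0.0, 74.8]
force: [-0.2, 1.3, 1.5]
grip_width: 0.0004
grasp_force: 0.9
time_s: 24.98
tool_pos: [0.4687, 0.2657, 0.031]
tool_rot: [-180.0, 0.1, 74.8]
force: [-0.3, 0.3, -0.4]
grip_width: 0.0003
grasp_force: 0.0
```

```bash
python3 -m creep '{"translation":[[-0.03,0,0],[0,0,0]],"turn":[[0,0,0],[0,0,0]],"grip":[0,0]}'
python3 -m creep '{"translation":[[-0.03,0,0],[0,0,0]],"turn":[[0,0,0],[0,0,0]],"grip":[0,0]}'
python3 -m creep '{"translation":[[-0.03,0,0],[0,0,0]],"turn":[[0,0,0],[0,0,0]],"grip":[0,0]}'
```

```text
time_s: 25.22
tool_pos: [0.4681, 0.2645, 0.0311]
tool_rot: [-180.0, -0.0, 74.8]
force: [0.8, 1.5, -0.8]
grip_width: 0.0003
grasp_force: 0.9
time_s: 25.48
tool_pos: [0.468, 0.2643, 0.0314]
tool_rot: [180.0, -0.3, 74.9]
force: [2.2, 6.9, -4.2]
grip_width: 0.0007
grasp_force: 3.4
time_s: 25.72
tool_pos: [0.4679, 0.2642, 0.0317]
tool_rot: [179.9, -0.5, 74.9]
force: [4.4, 10.9, -8.1]
grip_width: 0.0
grasp_force: 5.7
```

At the stop. Back off, rise, check, and hand in.

```bash
python3 -m creep '{"translation":[[0.2,0,0],[0.2,0,-0.2],[0,0,-0.7],[0,0,-0.7],[0,0,-0.7]],"turn":[[0,0,0],[0,0,0],[0,0,0],[0,0,0],[0,0,0]],"grip":[0,0,0,0,0]}'
python3 -m creep '{"translation":[[0.5,0,-0.3],[0.5,0,0],[0,0,0],[0,0,0]],"turn":[[0,0,0],[0,0,0],[0,0,0],[0,0,0]],"grip":[0,0,0,0]}'
python3 - <<'E'
from h import *
c=cam('top');P=cloud(c);a=P[110:250,250:400];save(c,'t9.png',(110,110,410,260),2.6)
k=(P[...,2]>.046)&(P[...,2]<.07)&(abs(P[...,0]-.4628)<.03)&(abs(P[...,1]-.2443)<.03);print('slide',P[k].mean(0),k.sum())
E
```

```text
time_s: 26.35
tool_pos: [0.4747, 0.29, 0.2168]
tool_rot: [-180.0, 0.1, 74.8]
force: [0.7, 0.6, -0.4]
grip_width: 0.0004
grasp_force: 0.0
time_s: 26.85
tool_pos: [0.4959, 0.3667, 0.2384]
tool_rot: [-179.9, 0.1, 74.8]
force: [-0.6, -0.8, -0.1]
grip_width: 0.0004
grasp_force: 0.0
slide [nan nan nan] 0<stdin>:3: RuntimeWarning: Mean of empty slice.
  ret = um.true_divide(
```

View pics/t9.png

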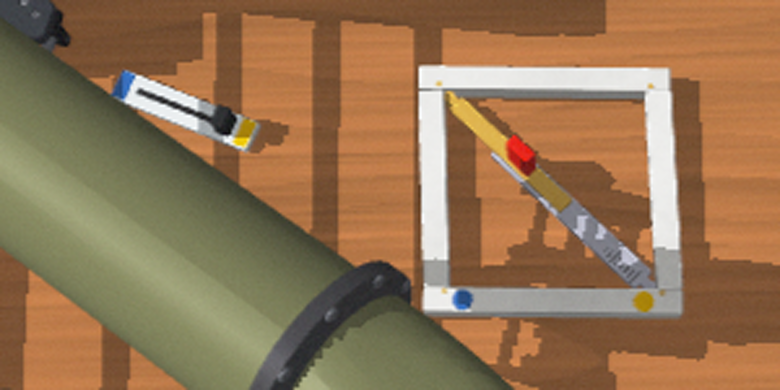

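The top view shows the rule still seated; the arm hides the tally, so I check it with the scene camera's depth.

```bash
python3 - <<'E'
from h import *
for n in('scene','wrist'):
    c=cam(n);P=cloud(c);k=(c['z_map']>0)&(P[...,2]>.035)&(P[...,2]<.065)&(abs(P[...,0]-.472)<.05)&(abs(P[...,1]-.28)<.1);q=P[k]
    if len(q): print(n,'along',np.percentile((q[:,:2]-[.4786,.3022])@[.263,.965],[2,50,98]),len(q))
E
```

```text
scene along [-0.07447425 -0.06881778 -0.05384229] 120
wrist along [-0.05463845 -0.05119734 -0.05038963] 28
```

The slide spans about −70 to −50 mm from the track centre, so it is at the yellow end.

```bash
python3 -c "
from cell import env
print(env.sign_off())"
```

```text
the job is handed in; nothing more can be done
None
```

I seated the rule on both diagonals, with readings of about 33.8 mm from blue and 47.0 mm from yellow. I left it released across the yellow diagonal, pushed the tally to the yellow end, and handed the job in; the sign-off returned no verdict.

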